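Clamp the stain-remover bottle and open its safety cap

TASK

At the laundry desk, swing the holder's cam lever all the way over so that the jaw clamps the bottle. Then press the bottle's safety cap down against its spring, twist it anticlockwise about a quarter turn while it is down, and lift it straight up off the neck, leaving the bottle standing clamped in the holder and the things around it alone. The program finishes while the gripper is still holding the cap, level and motionless, right above the bottle and about 10 cm higher than where it sat; do not put it down or let go.

Things in the scene. Friction and masses are not known exactly. Their poses are not given: they have to be found in the camera images.
- holder: Aluminium bottle holder fixed to the desk; base plate 12 mm thick, 100 mm (x) by 205 mm (y -140 to +65). Origin on the desk below the clamped bottle's axis, z up. V fence on its +y side, 67 mm high; jaw on its -y side, 56 mm high, slides up to 13 mm along +y. Behind the jaw the cam lever's vertical pivot at x 0, y -110 mm, 72 mm high.
- cam_lever (a joint): Lever angle, rad, grows clockwise seen from above. 0: handle points along the holder's +x, jaw open. 1.57: hard stop, handle points along the holder's -y, away from the bottle, jaw clamped; 1.35 up counts as fully over. Starts at 0 to 0.3, stays where left. Turning takes 0.3 to 0.5 N m.
- lever_grip (a point): Point on the handle's centre line, 90 mm from the pivot, 61 mm above the desk; x axis outwards along the handle. The handle is a straight level bar 14 mm wide and high, from the pivot to a 22 mm ball at 106 mm; below it is free space outside the base plate. 4 to 6 N here, sideways, swing it.
- bottle: Loose round white bottle, 0.5 to 0.9 kg, 72 mm in diameter to 90 mm up, shoulder to 107 mm, neck 24 mm thick (36 mm over two lugs) to 138 mm. Origin: centre of the underside, standing on the base plate; z up, turn about z arbitrary. At first 2 to 4 mm short of the fence; the closing jaw pushes it home.
- cap: Round ribbed grey cap, 54 mm in diameter, 30 mm high, wall 3.5 mm, 30 g, over the bottle's neck. Origin: centre of its lower rim, z up. Closed, the rim is 118 mm above the bottle's underside (130 mm above the desk), 11 mm above the shoulder. Grip its side from above, in any direction; 35 N of grip carries press and twist.
- cap_top (a point): Centre of the cap's top, 30 mm above its rim. Push-and-turn lock: the cap must go down over 4.2 mm (hard stop at 6 mm) against a spring of 6 to 10 N and, kept down, be turned anticlockwise seen from above. From 60 to 120 degrees of turn it is free to lift straight off. It does not turn clockwise, nor without pressing.
- cup: Bystander: white plastic measuring cup, 72 mm across, 75 mm high, origin at the centre of its underside.
- brush: Bystander: wooden scrubbing brush standing on its bristles, 150 mm long along its x, 55 mm wide, 42 mm high, origin at the centre of its underside.
- tin: Bystander: steel tin, 68 mm in diameter, 90 mm high, origin at the centre of its underside.
Not all that is in view belongs to the job. Of the things like the cap, leave any that is orange or red; of the rest the smaller one is meant.

How it is judged:
By the outcome, as a careful person would: the job done as asked, in the order asked, and still so for the second after the job is handed in, while the arm keeps its last pose, push and grip.
It also fails if it takes over 61 s, if anything falls off the work surface, if the arm or the gripper's body presses on something with over 40 N, if the wrist force passes 120 N, or if a joint passes its speed limit or range.

ROBOT

A 6-joint arm with a two-finger parallel gripper is mounted at the origin on the work surface. World frame = base frame: x ahead of the robot, y to its left, z up, the work surface at z = 0. Lengths are in m, angles in rad, forces in N, time in s.
With the tool pointing down it reaches from about 0.3 to 0.775 m from the base axis. Payload 14.6 kg.
Tool frame: the origin (TCP) lies at the very end of the fingers, on their centre line; the grasp point (between the pads) lies 19 mm behind it; z points along the fingers, y is the line along which they close (so a half turn about z gives the same grasp; the last joint's range is limited). The gripper opens to 94 mm and grips with 3 to 60 N. Pads are 16 mm wide; open, the fingers measure 119 mm over their backs; the gripper's body (75 mm by 177 mm) begins 78 mm behind the grasp point.
Start: joints at [-1.407, 0.3, 1.521, -0, 1.321, -0.067], TCP at [0.126, -0.535, 0.205] pointing down, gripper open.
Joint ranges: [-3.03, 3.03], [-0.79, 2.21], [0.23, 2.52], [-1.04, 4.18], [0, 3.07], [-2.55, 2.55]. Speed limits (rad/s): [2.22, 2.22, 2.57, 3.14, 3.14, 3.14].

INTERFACE

Orientations are given as [roll, pitch, yaw] about the fixed x, y, z axes, in that order (R = Rz(yaw) Ry(pitch) Rx(roll)).
In Python, from station import ctrl, cams gives the robot as it stands. The module is installed in compiled form; this text tells all that it offers.
- The arm moves only by the tool arm_command, never from a script. Its argument "plan" is a list that holds one entry, the list of rows, each a list of 7 numbers: the shift along the tool's x, y, z in parts of the range, where 1.0 means 0.8 m, then the turn, a rotation vector about the tool's x, y, z in fractions of the full range, 1 being 180 degrees, then the closure, from -1 (fully open) to 1 (shut). A call has 1 to 12 rows; each row is the pose to reach, as a shift and turn from the pose commanded when the call began, along the tool's axes at that moment; what a row does not reach only later rows make up. A row lasts 1/10 s, in which the tool goes at most 50 mm and 8.59 degrees, less where a joint would pass 70% of its speed; a pose out of reach is approached as far as the arm can. A call with a gripper value outside its range is refused whole. The fingers move at their own pace and stop on an object; "squeeze" is the grip in N (left out, the last holds). Time passes only in rows, so rows that repeat a pose let the fingers close. It gives the time, the measured TCP pose, the force, the opening and the grip force at its end, in the units of the state.
- ctrl.get_obs(): the state, without advancing time (a new reading comes with each control period).
- cams.camera(name): name is "scene" or "top" or "wrist"; returns (picture, depth): 384x512x3 uint8, blue, green, red; 384x512 float32, m along the optical axis (not along the pixel's ray), 0 where there is no reading.
- cams.camera_info(name): a dict with "fx", "fy", "cx", "cy" (pixels), "dist_coeffs" ([k1, k2, p1, p2, k3] as OpenCV has them; the pictures are not rectified), "world_to_cam" (4x4, takes a point from world to camera coordinates). Camera axes: x right, y down, z forward; pixel columns grow to the right and rows downward; lengths in m; the calibration is good to about 2 mm. A picture is of the moment at which its call begins: read the wrist's pose just before it. camera_info takes no time and is no camera call; for the wrist camera it gives the pose at the moment of the call.
- ctrl.hand_in(): hands the job in; it is judged then, once.
The state is a dict: "time_s": time; "qpos": joint angles; "joint_vel": joint speeds; "tau": joint torques, N m; "ee_pos": TCP position; "eef_rot": TCP orientation; "force": force on the tool from outside, world axes, zero at the start; "moment": the same for the moment, N m; "grip_width": finger opening in m; "grip_force": force on a finger pad.
Only numpy, scipy, OpenCV 4.12 (cv2) and the standard library are available. Lean on these libraries where they do the work, as an engineer would, in place of code of your own. Each camera call takes 0.05 s, during which the arm holds its last target. There are 200 camera calls.

## Working session

There is one attempt and no reset: what is moved stays moved. The work goes in short steps, Python scripts to look and compute and a tool call to move; the robot and the scene stay as the last step left them, time stands still between calls to the robot, and variables do not carry over. Pictures are saved under pics/ and viewed, at most 10 in all, crops included, and the job is handed in when it is done.

Besides the shell and the picture viewer there is one more tool, called after "Request:" as name(argument=value, ...), one argument or row to a line, values as JSON. arm_command: Moves the arm, as the interface text tells. Its arguments: {"type":"object","properties":{"plan":{"type":"array"},"squeeze":{"type":"number"}},"required":["plan"]}

```bash
mkdir -p pics; cat > h.py <<'E'
import numpy as np, cv2
from station import ctrl, cams
def grab(n):
    i=cams.camera_info(n); p,d=cams.camera(n); np.savez('%s.npz'%n,p=p,d=d,W=i['world_to_cam'],K=[i['fx'],i['fy'],i['cx'],i['cy']],D=i['dist_coeffs'])
    return p
class V:
    def __init__(s,n):
        z=np.load('%s.npz'%n); s.p=z['p'];s.d=z['d'];s.W=z['W'];f=z['K'];s.K=np.array([[f[0],0,f[2]],[0,f[1],f[3]],[0,0,1]]);s.D=z['D']
    def ray(s,u,v):
        q=cv2.undistortPoints(np.array([[[u,v]]],float),s.K,s.D)[0,0]; R=s.W[:3,:3]
        return -R.T@s.W[:3,3], R.T@np.array([q[0],q[1],1])
    def pt(s,u,v):
        o,r=s.ray(u,v); return o+r*s.d[int(round(v)),int(round(u))]
    def atz(s,u,v,z):
        o,r=s.ray(u,v); return o+r*(z-o[2])/r[2]
    def proj(s,P):
        return cv2.projectPoints(np.atleast_2d(np.array(P,float)),cv2.Rodrigues(s.W[:3,:3])[0],s.W[:3,3],s.K,s.D)[0][:,0]
    def cloud(s):
        H,w=s.d.shape; u,v=np.meshgrid(np.arange(w),np.arange(H))
        q=cv2.undistortPoints(np.stack([u,v],-1).reshape(-1,1,2).astype(float),s.K,s.D)[:,0]
        c=np.c_[q,np.ones(len(q))]*s.d.reshape(-1,1); return ((c-s.W[:3,3])@s.W[:3,:3]).reshape(H,w,3)
E
python3 - <<'E'
from h import *
a=grab('scene');b=grab('top');c=grab('wrist')
cv2.imwrite('pics/top.png',cv2.resize(b,(800,600)));cv2.imwrite('pics/scene.png',cv2.resize(a,(800,600)))
print({k:np.round(v,3) for k,v in ctrl.get_obs().items()})
for n in('scene','top','wrist'):
    v=V(n);print(n,v.K[0],np.round(v.ray(256,192),3),(v.d>0).mean())
E
```

```text
{'time_s': np.float64(0.15), 'qpos': array([-1.407,  0.3  ,  1.521,  0.   ,  1.321, -0.067]), 'joint_vel': array([-0.   , -0.003, -0.003, -0.001, -0.002, -0.   ]), 'tau': array([ 1.0000e-03, -5.3196e+01, -3.5282e+01,  7.1000e-02,  2.4000e-02,
       -0.0000e+00]), 'ee_pos': array([ 0.126, -0.535,  0.205]), 'eef_rot': array([-3.141, -0.   ,  0.231]), 'force': array([ 0.384, -0.174, -0.646]), 'moment': array([-0.014, -0.009,  0.022]), 'grip_force': np.float64(0.0), 'grip_width': np.float64(0.094)}
scene [435.44578153   0.         253.8843517 ] [[ 1.384 -0.277  0.739]
 [-0.78   0.262 -0.568]] 0.9958445231119791
top [387.86258604   0.         257.45702504] [[ 3.440e-01 -1.000e-03  1.201e+00]
 [ 1.830e-01  7.000e-03 -9.830e-01]] 0.9960683186848959
wrist [321.80909296   0.         254.02312024] [[ 0.193 -0.519  0.384]
 [-0.226 -0.058 -0.973]] 0.9963226318359375
```

View pics/top.png

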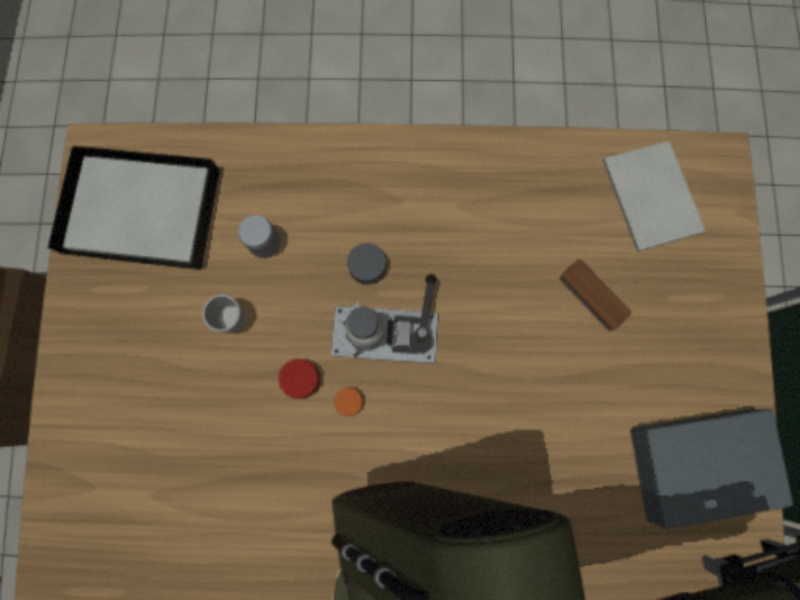

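View pics/scene.png

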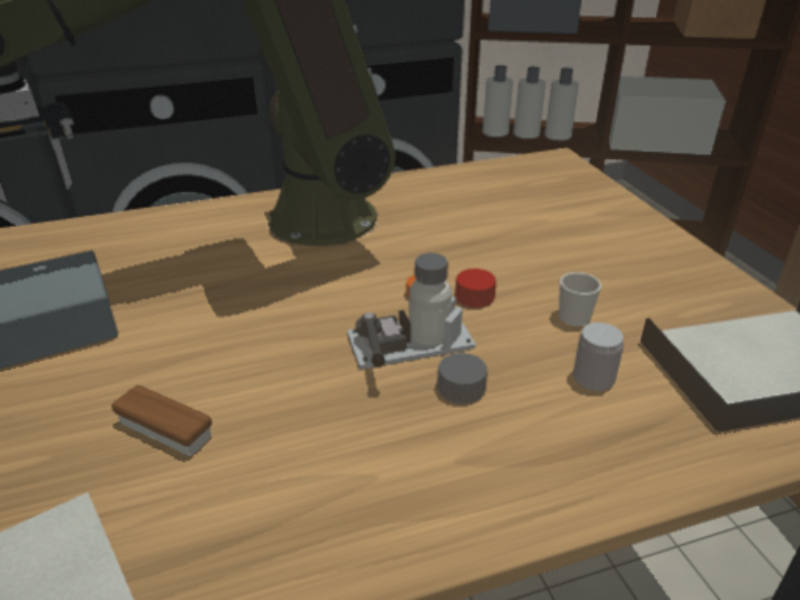

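The top view (800x600) shows the holder with the bottle and grey cap at (363,325), the pivot at (422,333) and the lever ball at (431,279). Orange, red and larger grey caps lie around it. The scene view has the cap at (431,268) and the ball at (377,359). Next I measure these in both views.

```bash
python3 - <<'E'
from h import *
t=V('top');s=V('scene')
for n,v,pts in(('top',t,dict(cap=(363,322),ball=(431,279),pivot=(422,333),handle=(427,305),biggrey=(368,262),c1=(335,308),c2=(333,356),c3=(437,313),c4=(436,361),cup=(222,314),tin=(257,230))),('scene',s,dict(cap=(431,264),ball=(377,359),pivot=(371,322)))):
    for k,(a,b) in pts.items(): print(n,k,np.round(v.pt(a*.64,b*.64),4))
def tri(a,b):
    (o1,r1),(o2,r2)=a,b
    A=np.c_[r1,-r2]; x=np.linalg.lstsq(A,o2-o1,rcond=None)[0]; p,q=o1+r1*x[0],o2+r2*x[1]
    return np.round((p+q)/2,4),round(np.linalg.norm(p-q),4)
for k,a,b in(('cap',(363,320),(431,263)),('ball',(431,279),(377,359))):
    print(k,tri(t.ray(a[0]*.64,a[1]*.64),s.ray(b[0]*.64,b[1]*.64)))
for v in(t,s):
  c=v.cloud()
  near=(abs(c[...,0]-.6)<.2)&(abs(c[...,1])<.2)
  for lo,hi in((.15,.17),(.005,.02)):
    m=near&(c[...,2]>lo)&(c[...,2]<hi); p=c[m]
    if len(p)>3:
        print(lo,m.sum(),p.min(0).round(3),p.max(0).round(3),np.median(p,0).round(4), cv2.minAreaRect((p[:,:2]*1000).astype(np.float32)))
b=t.p[160:260,195:300];cv2.imwrite('pics/tc.png',cv2.resize(b,(735,700//1*600//700),interpolation=cv2.INTER_CUBIC))
E
```

```text
top cap [0.4981 0.0695 0.1609]
top ball [ 0.5967 -0.0519  0.0699]
top pivot [ 0.4924 -0.0357  0.071 ]
top handle [ 0.5477 -0.045   0.0612]
top biggrey [0.6351 0.0711 0.0424]
top c1 [0.5492 0.1375 0.0012]
top c2 [ 0.4531  0.1385 -0.0036]
top c3 [ 0.5434 -0.0679 -0.0047]
top c4 [ 0.4463 -0.0663 -0.0008]
top cup [0.533  0.3656 0.0017]
top tin [0.6825 0.2823 0.0919]
scene cap [0.5113 0.0693 0.1623]
scene ball [ 0.6064 -0.0532  0.0711]
scene pivot [ 0.5077 -0.0334  0.0679]
cap (array([0.5025, 0.0712, 0.1585]), np.float64(0.003))
ball (array([ 0.5981, -0.0515,  0.0642]), np.float64(0.0013))
0.15 313 [0.472 0.046 0.151] [0.524 0.099 0.164] [0.4984 0.0723 0.159 ] ((497.8307189941406, 72.27066802978516), (52.14504623413086, 52.524776458740234), 0.6925950050354004)
0.005 1056 [ 0.402 -0.186  0.005] [0.798 0.2   0.019] [0.493  0.03   0.0108] ((603.797119140625, 4.3785400390625), (391.7723693847656, 386.45159912109375), 2.195347309112549)
0.15 252 [0.475 0.045 0.15 ] [0.53  0.097 0.163] [0.5067 0.0691 0.1599] ((501.0451965332031, 70.98712158203125), (51.23298645019531, 54.26850509643555), 71.87450408935547)
0.005 1016 [ 0.402 -0.194  0.005] [0.789 0.199 0.02 ] [0.5356 0.0405 0.0123] ((613.3020629882812, 25.54803466796875), (376.11541748046875, 395.7078552246094), 8.844247817993164)
```

View pics/tc.png

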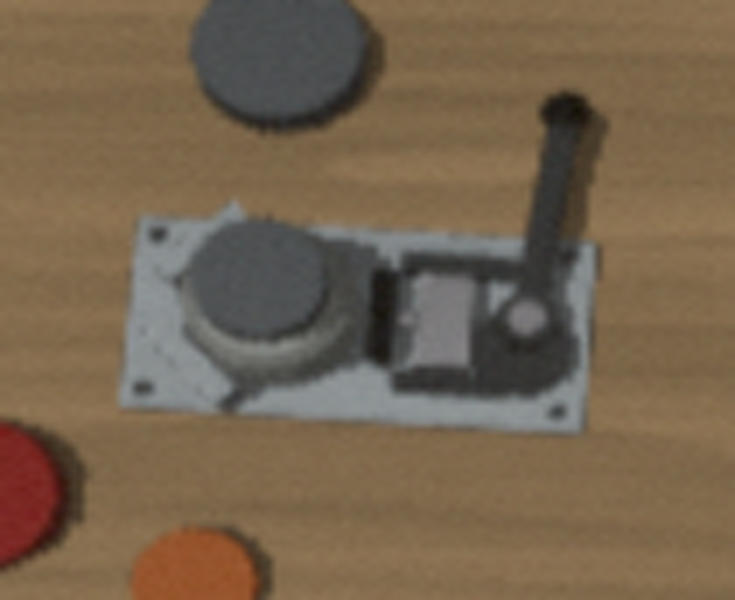

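```bash
python3 - <<'E'
from h import *
t=V('top')
f=lambda x,y,z:t.atz(195+x/7,160+y/6,z)
C=np.array([f(*p,.012) for p in((137,216),(596,245),(582,432),(121,407))])
print(C.round(4))
yd=(C[0]+C[3]-C[1]-C[2]);xd=C[0]+C[1]-C[2]-C[3]
print('yaw',np.arctan2(-yd[0],yd[1]),np.arctan2(xd[1],xd[0]),np.linalg.norm(yd)/2,np.linalg.norm(xd)/2)
yw=(np.arctan2(-yd[0],yd[1])*2+np.arctan2(xd[1],xd[0]))/3
R=np.array([[np.cos(yw),-np.sin(yw)],[np.sin(yw),np.cos(yw)]])
c=C.mean(0)[:2]; o=c-R@[0,-.0375]
print('origin',o,'pivot',o+R@[0,-.11])
p=f(525,317,.072);b=f(567,107,.061);print('pivot',p,'ball',b,np.hypot(*(b-p)[:2]),'ang',np.arctan2((b-p)[1],(b-p)[0]),'lever',yw-np.arctan2((b-p)[1],(b-p)[0]))
E
```

```text
[[ 0.5509  0.1358  0.012 ]
 [ 0.539  -0.0684  0.012 ]
 [ 0.4423 -0.0629  0.012 ]
 [ 0.4516  0.1393  0.012 ]]
yaw -0.05225573830989165 -0.04579760915894834 0.20345360599928003 0.098111337009137
origin [0.4978391  0.07341622] pivot [ 0.49233008 -0.03644574]
pivot [ 0.49308651 -0.03547583  0.072     ] ball [ 0.60093179 -0.05276178  0.061     ] 0.10922182519263064 ang -0.1589328853700912 lever 0.10882985677718066
```

```bash
cat >> h.py <<'E'
from scipy.spatial.transform import Rotation as Ro
def go(x,y,z,yaw):
    o=ctrl.get_obs(); R=Ro.from_euler('xyz',o['eef_rot']); T=Ro.from_euler('xyz',[np.pi,0,yaw])
    print('t',o['time_s'],'at',np.round(o['ee_pos'],4),np.round(o['eef_rot'],3),'q',np.round(o['qpos'],2))
    print('row',np.round(R.inv().apply(np.array([x,y,z])-o['ee_pos'])*1000,1),np.round((R.inv()*T).as_rotvec(),3))
E
python3 -c "
from h import *
go(.581,-.05,.25,2.983)"
```

```text
t 0.15 at [ 0.1258 -0.5352  0.205 ] [-3.141 -0.     0.231] q [-1.41  0.3   1.52  0.    1.32 -0.07]
row [ 554.2 -368.3  -44.6] [-0.000e+00 -1.000e-03 -2.752e+00]
```

The rows are not in the units I measure in: shifts go in shares of 0.8 m and turns go in shares of 180 degrees. I convert before sending: 554 mm is 0.6925, -368 mm is -0.46, -2.752 rad is -0.876.

Request:
arm_command(
  plan=[
    [[0.25,-0.1663,-0.0563,0,0,-0.3183,-1],[0.6925,-0.46,-0.0563,0,0,-0.876,-1],[0.6925,-0.46,-0.0563,0,0,-0.876,-1],[0.6925,-0.46,-0.0563,0,0,-0.876,-1],[0.6925,-0.46,-0.0563,0,0,-0.876,-1],[0.6925,-0.46,-0.0563,0,0,-0.876,-1],[0.6925,-0.46,-0.0563,0,0,-0.876,-1],[0.6925,-0.46,-0.0563,0,0,-0.876,-1],[0.6925,-0.46,-0.0563,0,0,-0.876,-1],[0.6925,-0.46,-0.0563,0,0,-0.876,-1],[0.6925,-0.46,-0.0563,0,0,-0.876,-1],[0.6925,-0.46,-0.0563,0,0,-0.876,-1]],
  ],
)

```text
time_s: 1.35
ee_pos: [0.5362, -0.0973, 0.2466]
eef_rot: [-3.141, 0.0, 2.037]
force: [1.4, -1.4, 0.1]
grip_width: 0.0939
grip_force: 0.0
```

```bash
python3 -c "
from h import *
go(.581,-.05,.25,2.983)"
```

```text
t 1.35 at [ 0.5362 -0.0973  0.2466] [-3.141  0.     2.037] q [-0.25  0.26  1.48 -0.    1.41 -0.71]
row [22.1 61.3 -3.4] [-0.    -0.    -0.946]
```

Converted, 61 mm is 0.0763, 22 mm is 0.0275, -0.9 rad is -0.2865.

Request:
arm_command(
  plan=[
    [[0.0275,0.0763,-0.0038,0,0,-0.2865,-1],[0.0275,0.0763,-0.0038,0,0,-0.2865,-1],[0.0275,0.0763,-0.0038,0,0,-0.2865,-1],[0.0275,0.0763,-0.0038,0,0,-0.2865,-1],[0.0275,0.0763,-0.0038,0,0,-0.2865,-1],[0.0275,0.0763,-0.0038,0,0,-0.2865,-1],[0.0275,0.0763,-0.0038,0,0,-0.2865,-1],[0.0275,0.0763,-0.0038,0,0,-0.2865,-1],[0.0275,0.0763,-0.0038,0,0,-0.2865,-1]],
  ],
)

```text
time_s: 2.25
ee_pos: [0.5801, -0.0524, 0.2495]
eef_rot: [-3.142, -0.0, 2.927]
force: [-0.3, -0.7, -1.1]
grip_width: 0.0942
grip_force: 0.0
```

```bash
python3 -c "
from h import *
go(.581,-.05,.25,2.983)
p=grab('wrist');cv2.imwrite('pics/w1.png',cv2.resize(p,(800,600)))"
```

```text
t 2.25 at [ 0.5801 -0.0524  0.2495] [-3.142 -0.     2.927] q [-0.15  0.34  1.36  0.    1.44 -1.51]
row [-0.4  2.6 -0.5] [-0.    -0.    -0.056]
```

View pics/w1.png

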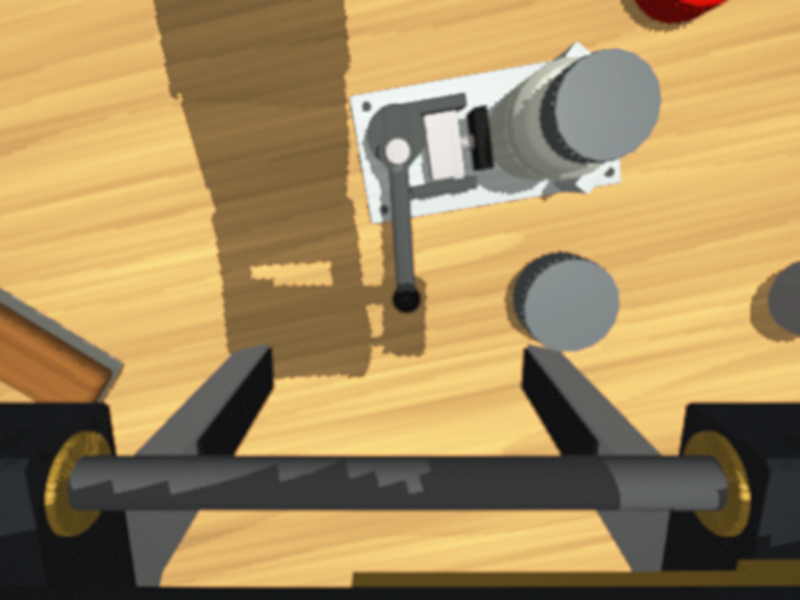

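The wrist view shows the pivot at (398,150), the ball at (405,298), the bottle cap top at (607,105) and the larger grey cap at (568,302).

```bash
python3 - <<'E'
from h import *
w=V('wrist');t=V('top');s=V('scene')
g=lambda x,y,z:w.atz(x*.64,y*.64,z)
for n,u,v,z in(('piv',398,150,.072),('ball',405,299,.061),('ballT',405,299,.068),('cap',607,105,.16)): print(n,g(u,v,z).round(4),w.pt(u*.64,v*.64).round(4))
a=g(398,151,.072);b=g(405,299,.061);print(np.arctan2(*(b-a)[1::-1]),np.hypot(*(b-a)[:2]))
# triangulate top/wrist
def tri(*rs):
    A=0;B=0
    for o,r in rs:
        r=r/np.linalg.norm(r);P=np.eye(3)-np.outer(r,r);A=A+P;B=B+P@o
    x=np.linalg.solve(A,B);return x.round(4)
W=lambda x,y:w.ray(x*.64,y*.64);T=lambda x,y:t.ray(195+x/7,160+y/6);S=lambda x,y:s.ray(x*.64,y*.64)
print('ball',tri(W(405,298),T(567,107),S(377,359)),'piv',tri(W(398,150),T(525,317)),'cap',tri(W(607,105),T(258,279),S(431,264)))
for v in(w,):
  c=v.cloud();m=(c[...,2]>.15)&(c[...,2]<.168)&(abs(c[...,0]-.5)<.05)&(abs(c[...,1]-.07)<.05);p=c[m]
  print(len(p),np.median(p,0),cv2.minEnclosingCircle((p[:,:2]*1000).astype(np.float32)))
go(.5795,-.05,.042,2.983)
E
```

```text
piv [ 0.4931 -0.0323  0.072 ] [ 0.4931 -0.0323  0.0716]
ball [ 0.5986 -0.0497  0.061 ] [ 0.5961 -0.0494  0.0713]
ballT [ 0.5969 -0.0495  0.068 ] [ 0.5961 -0.0494  0.0713]
cap [0.4989 0.0738 0.16  ] [0.4989 0.0735 0.1609]
-0.16383642426437936 0.1062537674287678
ball [ 0.5986 -0.051   0.0644] piv [ 0.4929 -0.0338  0.0759] cap [0.4985 0.0736 0.1548]
4147 [0.49857166 0.07217021 0.16019217] ((499.06878662109375, 73.4334945678711), 27.66407585144043)
t 2.3 at [ 0.58   -0.0524  0.2495] [-3.142 -0.     2.928] q [-0.15  0.34  1.36 -0.    1.44 -1.51]
row [  1.    2.2 207.5] [-0.    -0.    -0.055]
```

Converted, 208 mm is 0.26, 200 mm is 0.25, -0.055 rad is -0.0175.

Request:
arm_command(
  plan=[
    [[0.0013,0.005,0.0625,0,0,-0.0175,-1],[0.0013,0.005,0.125,0,0,-0.0175,-1],[0.0013,0.005,0.1875,0,0,-0.0175,-1],[0.0013,0.005,0.225,0,0,-0.0175,-1],[0.0013,0.005,0.25,0,0,-0.0175,-1],[0.0013,0.005,0.26,0,0,-0.0175,-1],[0.0013,0.005,0.26,0,0,-0.0175,0.3],[0.0013,0.005,0.26,0,0,-0.0175,1],[0.0013,0.005,0.26,0,0,-0.0175,1],[0.0013,0.005,0.26,0,0,-0.0175,1],[0.0013,0.005,0.26,0,0,-0.0175,1],[0.0013,0.005,0.26,0,0,-0.0175,1]],
  ],
  squeeze=15,
)

```text
time_s: 3.5
ee_pos: [0.5801, -0.0483, 0.0419]
eef_rot: [3.142, 0.0, 2.986]
force: [1.0, 0.5, 0.0]
grip_width: 0.0498
grip_force: 0.0
```

```bash
python3 -c "
from h import *
go(.58,-.048,.042,2.983)"
```

```text
t 3.5 at [ 0.5801 -0.0483  0.0419] [3.142 0.    2.986] q [-0.15  0.55  1.57  0.    1.02 -1.56]
row [ 0.1  0.3 -0.1] [0.    0.    0.003]
```

Request:
arm_command(
  plan=[
    [[0,0,0,0,0,0,1],[0,0,0,0,0,0,1],[0,0,0,0,0,0,1],[0,0,0,0,0,0,1],[0,0,0,0,0,0,1],[0,0,0,0,0,0,1],[0,0,0,0,0,0,1]],
  ],
)

```text
time_s: 4.2
ee_pos: [0.58, -0.0481, 0.0415]
eef_rot: [3.141, 0.0, 2.986]
force: [1.6, 3.1, -1.1]
grip_width: 0.0136
grip_force: 15.0
```

```bash
python3 - <<'E'
from h import *
o=ctrl.get_obs();print(o['grip_width'],o['grip_force'],o['force'])
c=np.array([.493,-.034]);p0=o['ee_pos'][:2];d=p0-c;a0=np.arctan2(d[1],d[0]);r=np.hypot(*d);print(a0,r)
y0=o['eef_rot'][2]
for k in range(1,15):
    th=min(.11*k,1.46)
    a=a0-th;p=c+r*np.array([np.cos(a),np.sin(a)])-p0
    print(k,np.round([1000*(p[0]*np.cos(y0)+p[1]*np.sin(y0)),1000*(p[0]*np.sin(y0)-p[1]*np.cos(y0)),th],2))
E
```

```text
0.013631301459327064 15.01221388578415 [ 1.61540504  3.11770026 -1.1268189 ]
-0.1607322119519098 0.08813189947142928
1 [ 0.58 -9.67  0.11]
2 [  2.22 -19.22   0.22]
3 [  4.9  -28.53   0.33]
4 [  8.58 -37.5    0.44]
5 [ 13.22 -46.     0.55]
6 [ 18.77 -53.94   0.66]
7 [ 25.16 -61.23   0.77]
8 [ 32.31 -67.77   0.88]
9 [ 40.14 -73.48   0.99]
10 [ 48.54 -78.31   1.1 ]
11 [ 57.42 -82.18   1.21]
12 [ 66.68 -85.05   1.32]
13 [ 76.19 -86.89   1.43]
14 [ 78.82 -87.21   1.46]
```

Converted, -54 mm is -0.0675, -37.5 mm is -0.0469, 0.66 rad is 0.2101.

Request:
arm_command(
  plan=[
    [[0.0008,-0.0121,0,0,0,0.035,1],[0.0028,-0.024,0,0,0,0.07,1],[0.0061,-0.0356,0,0,0,0.105,1],[0.0108,-0.0469,0,0,0,0.1401,1],[0.0165,-0.0575,0,0,0,0.1751,1],[0.0235,-0.0675,0,0,0,0.2101,1],[0.0235,-0.0675,0,0,0,0.2101,1],[0.0235,-0.0675,0,0,0,0.2101,1]],
  ],
  squeeze=20,
)

```text
time_s: 5.0
ee_pos: [0.5524, -0.0985, 0.0415]
eef_rot: [-3.141, -0.001, 2.325]
force: [-3.8, 4.3, 1.7]
grip_width: 0.0137
grip_force: 20.1
```

```bash
python3 - <<'E'
from h import *
o=ctrl.get_obs();print(o['grip_width'],o['grip_force'],o['force'],o['moment'])
c=np.array([.493,-.034]);p0=o['ee_pos'][:2];d=p0-c;a0=np.arctan2(d[1],d[0]);r=np.hypot(*d)
y0=o['eef_rot'][2];print(a0,r,y0-np.pi)
aT=-.05-1.57
for k in range(1,9):
    th=min(.11*k,(y0-np.pi)-aT+.02)
    a=a0-th;p=c+r*np.array([np.cos(a),np.sin(a)])-p0
    print(k,np.round([1000*(p[0]*np.cos(y0)+p[1]*np.sin(y0)),1000*(p[0]*np.sin(y0)-p[1]*np.cos(y0)),th],2))
E
```

```text
0.01367298934672801 20.123118460178375 [-3.846106    4.29878713  1.69606604] [ 0.73853114  0.51762959 -0.29397612]
-0.8266542519914291 0.08768997115825049 -0.8161456020262716
1 [ 0.63 -9.62  0.11]
2 [  2.31 -19.11   0.22]
3 [  5.03 -28.36   0.33]
4 [  8.74 -37.26   0.44]
5 [ 13.41 -45.7    0.55]
6 [ 18.98 -53.57   0.66]
7 [ 25.38 -60.78   0.77]
8 [ 28.79 -64.05   0.82]
```

Converted, -63.3 mm is -0.0791, -45.7 mm is -0.0571, 0.77 rad is 0.2451.

Request:
arm_command(
  plan=[
    [[0.0008,-0.012,0,0,0,0.035,1],[0.0029,-0.0239,0,0,0,0.07,1],[0.0063,-0.0355,0,0,0,0.105,1],[0.0109,-0.0466,0,0,0,0.1401,1],[0.0168,-0.0571,0,0,0,0.1751,1],[0.0238,-0.067,0,0,0,0.2101,1],[0.0318,-0.076,0,0,0,0.2451,1],[0.035,-0.0791,0,0,0,0.2578,1],[0.035,-0.0791,0,0,0,0.2578,1],[0.035,-0.0791,0,0,0,0.2578,1]],
  ],
  squeeze=20,
)

```text
time_s: 6.0
ee_pos: [0.4893, -0.121, 0.0416]
eef_rot: [3.138, -0.001, 1.517]
force: [13.9, 9.2, -9.2]
grip_width: 0.0136
grip_force: 20.0
```

```bash
python3 - <<'E'
from h import *
o=ctrl.get_obs();print(o['grip_width'],o['grip_force'],o['force'],o['moment'])
c=np.array([.493,-.034]);d=o['ee_pos'][:2]-c;print(np.arctan2(d[1],d[0]),np.hypot(*d),o['eef_rot'][2]-np.pi)
grab('top');grab('wrist')
cv2.imwrite('pics/w2.png',cv2.resize(V('wrist').p,(600,450)))
E
```

```text
0.013597317402303922 19.998517781496048 [13.85398636  9.15584316 -9.20400997] [ 1.49999789 -2.5850164   0.08627652]
-1.612949881731608 0.08703117442035531 -1.6250922787022941
```

View pics/w2.png

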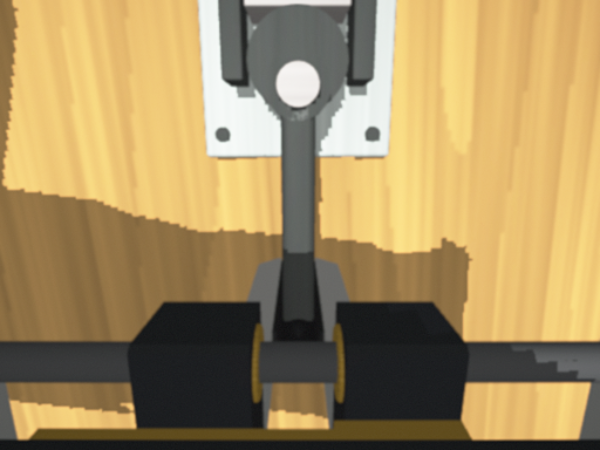

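The lever (centre line x≈298) lies along the plate's long axis with the stop force felt, so it is fully over. I release and rise.

Converted, -205 mm is -0.2563, -160 mm is -0.2.

Request:
arm_command(
  plan=[
    [[0,0,0,0,0,0,-1],[0,0,0,0,0,0,-1],[0,0,0,0,0,0,-1],[0,0,0,0,0,0,-1],[0,0,-0.025,0,0,0,-1],[0,0,-0.075,0,0,0,-1],[0,0,-0.1375,0,0,0,-1],[0,0,-0.2,0,0,0,-1],[0,0,-0.2563,0,0,0,-1],[0,0,-0.2563,0,0,0,-1],[0,0,-0.2563,0,0,0,-1]],
  ],
)

```text
time_s: 7.2
ee_pos: [0.4877, -0.1218, 0.2468]
eef_rot: [3.14, 0.0, 1.516]
force: [-0.3, -0.9, -0.6]
grip_width: 0.0936
grip_force: 0.0
```

```bash
python3 - <<'E'
from h import *
grab('wrist');grab('top');grab('scene')
cv2.imwrite('pics/w3.png',cv2.resize(V('wrist').p,(800,600)))
for n in('wrist','top','scene'):
  c=V(n).cloud();m=(c[...,2]>.152)&(c[...,2]<.168)&(abs(c[...,0]-.5)<.05)&(abs(c[...,1]-.075)<.05);p=c[m]
  print(n,len(p),np.median(p,0),cv2.minEnclosingCircle((p[:,:2]*1000).astype(np.float32)))
  if n!='wrist':
    v,u=np.nonzero(m);print(u.mean(),v.mean())
go(.5,.076,.25,.9)
E
```

```text
wrist 0 [nan nan nan] ((0.0, 0.0), 0.0)
top 312 [0.49850081 0.07534593 0.15887146] ((498.7096252441406, 75.49073791503906), 27.208646774291992)
230.34294871794873 206.1153846153846
scene 240 [0.50583114 0.07323237 0.16012255] ((499.30499267578125, 74.71034240722656), 29.405771255493164)
276.34583333333336 168.425
t 7.35 at [ 0.4872 -0.1216  0.245 ] [-3.139e+00 -1.000e-03  1.516e+00] q [-0.32  0.16  1.59 -0.    1.39 -0.26]
row [198.    1.9  -4.8] [-0.003  0.     0.616]
  return _methods._mean(a, axis=axis, dtype=dtype,
  ret = um.true_divide(
```

View pics/w3.png

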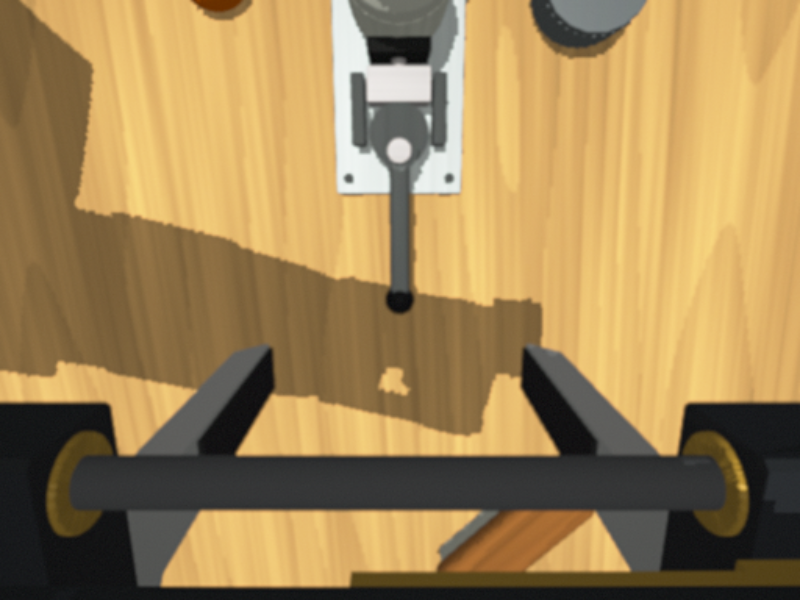

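The lever has stayed fully over (pivot (399,150), ball (399,299)), and the jaw is against the bottle. I move partway so the wrist camera can measure the cap again.

Request:
arm_command(
  plan=[
    [[0.05,0,-0.0188,0,0,0,-1],[0.1125,0,-0.0313,0,0,0,-1],[0.125,0,-0.0313,0,0,0,-1],[0.125,0,-0.0313,0,0,0,-1]],
  ],
)

```text
time_s: 7.75
ee_pos: [0.493, -0.0207, 0.2706]
eef_rot: [-3.14, -0.0, 1.518]
force: [0.0, -0.6, -0.3]
grip_width: 0.0941
grip_force: 0.0
```

```bash
python3 - <<'E'
from h import *
grab('wrist');grab('wrist')
for n in('wrist',):
  c=V(n).cloud();m=(c[...,2]>.156)&(c[...,2]<.168)&(abs(c[...,0]-.5)<.05)&(abs(c[...,1]-.075)<.05);p=c[m]
  print(n,len(p),p.mean(0),np.median(p,0),cv2.minEnclosingCircle((p[:,:2]*1000).astype(np.float32)))
go(.4985,.076,.19,.86)
E
```

```text
wrist 3229 [0.49913842 0.07712293 0.16025927] [0.49916887 0.07721889 0.1602796 ] ((499.4922790527344, 76.92683410644531), 27.423864364624023)
t 7.85 at [ 0.493  -0.0225  0.2705] [-3.14   0.     1.516] q [-0.12  0.13  1.58 -0.    1.44 -0.06]
row [98.6  0.3 80.5] [-0.002  0.001  0.656]
```

Converted, 99 mm is 0.1238, 80 mm is 0.1, 0.656 rad is 0.2088.

Request:
arm_command(
  plan=[
    [[0.05,0.0013,0,0,0,0.0477,-1],[0.1,0.0013,0,0,0,0.0955,-1],[0.1238,0.0013,0,0,0,0.1432,-1],[0.1238,0.0013,0,0,0,0.191,-1],[0.1238,0.0013,0,-0.0006,0,0.2088,-1],[0.1238,0.0013,0.05,-0.0006,0,0.2088,-1],[0.1238,0.0013,0.0875,-0.0006,0,0.2088,-1],[0.1238,0.0013,0.1,-0.0006,0,0.2088,-1],[0.1238,0.0013,0.1,-0.0006,0,0.2088,-1]],
  ],
)

```text
time_s: 8.75
ee_pos: [0.4993, 0.076, 0.1905]
eef_rot: [3.142, 0.001, 0.859]
force: [0.8, 0.0, 1.1]
grip_width: 0.094
grip_force: 0.0
```

```bash
python3 - <<'E'
from h import *
grab('wrist');cv2.imwrite('pics/w4.png',cv2.resize(V('wrist').p,(600,450)))
go(.499,.0765,.13,.86)
E
```

```text
t 8.8 at [0.5    0.0762 0.192 ] [ 3.14  -0.     0.859] q [ 0.08  0.21  1.66 -0.    1.26  0.79]
row [-0.5 -1.  62. ] [ 0.002 -0.    -0.001]
```

View pics/w4.png

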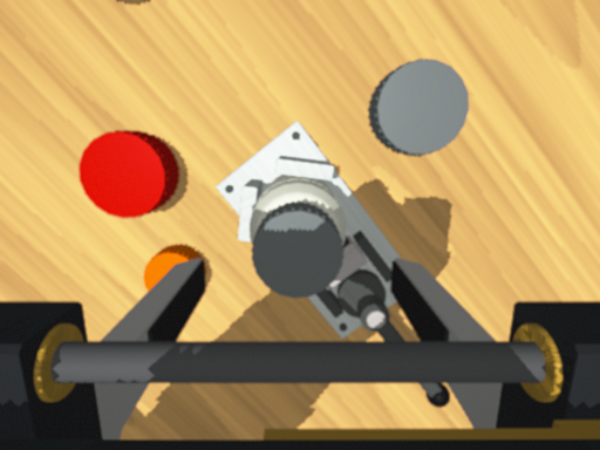

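The cap (298,250) sits centred between the fingertips (203 and 395). I descend and grip.

Converted, 61 mm is 0.0763, 55 mm is 0.0688.

Request:
arm_command(
  plan=[
    [[0,-0.0006,0.0375,0,0,0,-1],[0,-0.0006,0.0688,0,0,0,-1],[0,-0.0006,0.0763,0,0,0,-1],[0,-0.0006,0.0763,0,0,0,1],[0,-0.0006,0.0763,0,0,0,1],[0,-0.0006,0.0763,0,0,0,1],[0,-0.0006,0.0763,0,0,0,1],[0,-0.0006,0.0763,0,0,0,1],[0,-0.0006,0.0763,0,0,0,1],[0,-0.0006,0.0763,0,0,0,1],[0,-0.0006,0.0763,0,0,0,1],[0,-0.0006,0.0763,0,0,0,1]],
  ],
  squeeze=42,
)

```text
time_s: 10.0
ee_pos: [0.4996, 0.0773, 0.1309]
eef_rot: [3.139, -0.001, 0.86]
force: [-0.6, 0.8, 5.4]
grip_width: 0.0539
grip_force: 42.0
```

```bash
python3 - <<'E'
from h import *
o=ctrl.get_obs();print(o['grip_width'],o['grip_force'],o['force'],o['moment'])
go(.499,.0765,.13,.86)
E
```

```text
0.05386998749934027 42.00176835525781 [-0.61082     0.8211491   5.39341438] [-0.08172864 -0.01486197 -0.0179254 ]
t 10.0 at [0.4996 0.0773 0.1309] [ 3.139e+00 -1.000e-03  8.600e-01] q [ 0.08  0.28  1.73 -0.    1.13  0.79]
row [-1.   0.1  0.9] [ 0.002 -0.001 -0.   ]
```

Converted, 5.5 mm is 0.0069, 5 mm is 0.0063.

Request:
arm_command(
  plan=[
    [[0,0,0.0031,0,0,0,1],[0,0,0.0063,0,0,0,1],[0,0,0.0069,0,0,0,1],[0,0,0.0069,0,0,0,1],[0,0,0.0069,0,0,0,1]],
  ],
  squeeze=42,
)

```text
time_s: 10.5
ee_pos: [0.4997, 0.0773, 0.1257]
eef_rot: [3.139, -0.001, 0.86]
force: [-1.1, 0.0, 9.0]
grip_width: 0.0538
grip_force: 42.0
```

Converted, 0.3 mm is 0.0004, -0.12 rad is -0.0382.

Request:
arm_command(
  plan=[
    [[0,0,0.0004,0,0,-0.0382,1],[0,0,0.0004,0,0,-0.0764,1],[0,0,0.0004,0,0,-0.1146,1],[0,0,0.0004,0,0,-0.1528,1],[0,0,0.0004,0,0,-0.1528,1]],
  ],
  squeeze=42,
)

```text
time_s: 11.0
ee_pos: [0.4999, 0.0773, 0.1255]
eef_rot: [3.138, -0.0, 1.344]
force: [0.4, -0.4, 8.8]
grip_width: 0.0542
grip_force: 42.0
```

```bash
python3 - <<'E'
from h import *
o=ctrl.get_obs();print(o['grip_width'],o['grip_force'],o['force'],o['moment'],o['ee_pos'],o['eef_rot'])
E
```

```text
0.05416187127967294 42.00423221569508 [ 0.37994882 -0.43310261  8.77095065] [ 0.02442646 -0.00468905 -0.05193295] [0.49992101 0.07730891 0.1255487 ] [ 3.13803688e+00 -2.77491715e-04  1.34415212e+00]
```

Converted, -1.08 rad is -0.3438.

Request:
arm_command(
  plan=[
    [[0,0,0,0,0,-0.0382,1],[0,0,0,0,0,-0.0764,1],[0,0,0,0,0,-0.1146,1],[0,0,0,0,0,-0.1528,1],[0,0,0,0,0,-0.191,1],[0,0,0,0,0,-0.2292,1],[0,0,0,0,0,-0.2674,1],[0,0,0,0,0,-0.3056,1],[0,0,0,0,0,-0.3438,1],[0,0,0,0,0,-0.3438,1],[0,0,0,0,0,-0.3438,1]],
  ],
  squeeze=42,
)

```text
time_s: 12.1
ee_pos: [0.4999, 0.0773, 0.1255]
eef_rot: [3.14, 0.003, 2.42]
force: [-0.3, -0.4, 8.0]
grip_width: 0.0537
grip_force: 42.0
```

```bash
python3 - <<'E'
from h import *
o=ctrl.get_obs();print(o['grip_width'],o['grip_force'],o['force'],o['moment'],o['ee_pos'],o['eef_rot'])
E
```

```text
0.05366740695153401 42.00518913567066 [-0.26736846 -0.40088068  8.04951097] [ 0.01878788 -0.1457873   0.00634329] [0.49991758 0.07729826 0.12554404] [3.13966909e+00 3.00851313e-03 2.42006420e+00]
```

Converted, -12 mm is -0.015, -8 mm is -0.01.

Request:
arm_command(
  plan=[
    [[0,0,-0.005,0,0,0,1],[0,0,-0.01,0,0,0,1],[0,0,-0.015,0,0,0,1],[0,0,-0.015,0,0,0,1]],
  ],
  squeeze=42,
)

```text
time_s: 12.5
ee_pos: [0.4993, 0.0772, 0.1369]
eef_rot: [3.141, 0.002, 2.42]
force: [0.4, -0.1, -0.3]
grip_width: 0.0538
grip_force: 42.0
```

Free (no upward resistance). I lift the rest of the way.

Converted, -93.5 mm is -0.1169, -93 mm is -0.1163.

Request:
arm_command(
  plan=[
    [[0,0,-0.0125,0,0,0,1],[0,0,-0.0313,0,0,0,1],[0,0,-0.0525,0,0,0,1],[0,0,-0.075,0,0,0,1],[0,0,-0.0975,0,0,0,1],[0,0,-0.11,0,0,0,1],[0,0,-0.1163,0,0,0,1],[0,0,-0.1169,0,0,0,1],[0,0,-0.1169,0,0,0,1],[0,0,-0.1169,0,0,0,1],[0,0,-0.1169,0,0,0,1],[0,0,-0.1169,0,0,0,1]],
  ],
  squeeze=42,
)

```text
time_s: 13.7
ee_pos: [0.4991, 0.0773, 0.23]
eef_rot: [3.141, 0.001, 2.42]
force: [-0.9, 0.0, -0.4]
grip_width: 0.0537
grip_force: 42.0
```

```bash
python3 - <<'E'
from h import *
o=ctrl.get_obs();print(o['grip_width'],o['grip_force'],o['force'],o['ee_pos'],o['eef_rot'],abs(o['joint_vel']).max())
grab('scene');cv2.imwrite('pics/s5.png',cv2.resize(V('scene').p[100:290,170:430],(780,570)))
E
```

```text
0.05369356010229645 41.99708309490234 [-0.8819584   0.02241972 -0.4049848 ] [0.49910411 0.07731653 0.22996084] [3.14125303e+00 1.48049702e-03 2.41978421e+00] 0.0016948932182599102
```

View pics/s5.png

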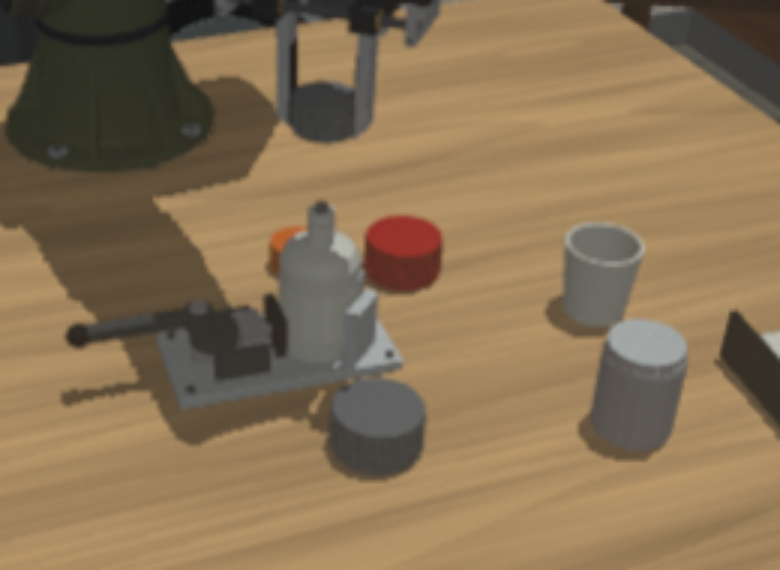

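The cap is held level at (328,110), right above the bare neck at (320,205). The bottle stands clamped, the lever is over with its ball at (80,335), and the bystanders haven't moved. I hand in.

```bash
python3 -c "
from station import ctrl
print(ctrl.hand_in())"
```

```text
the job is handed in; nothing more can be done
None
```

The job is handed in: the lever is fully over with the bottle clamped, and the gripper holds the cap level about 10 cm above where it sat, at about 14 s of the 61 s allowed.

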